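# Strip two stacks of load-column parts into their colour-coded trays

### The job

Take apart the two stacks of load-column parts on the round platter and put each of the five parts into the shallow tray whose floor has its own colour. Stand each one upright, flat on the floor and in the middle of its tray, and set the parts down gently: never drop one or knock one off a stack.

Things in the scene. Friction and masses are not known exactly. Their poses are not given: they have to be found in the camera images.
- white_insulator: Loose solid white round insulator, a smooth upright cylinder 66 mm in diameter and 40 mm high, 0.2 to 0.5 kg. Start: bottom part of one stack (orange: of the other). Origin: centre of its underside; z up along its axis; its yaw is of no account. The two stacks stand 120 mm apart, centre to centre, on a fixed round dark grey platter 210 mm across, 10 mm high.
- orange_collar: Loose solid orange round collar, a smooth upright cylinder 66 mm in diameter and 40 mm high, 0.2 to 0.5 kg. Start: bottom part of one stack (white: of the other). Origin: centre of its underside; z up along its axis; its yaw is of no account. Each part stands loose (no pin or socket), centred on the one below; the taller stack's top is 130 mm above the table.
- blue_spacer: Loose solid blue round spacer, a smooth upright cylinder 48 mm in diameter and 40 mm high, 0.1 to 0.25 kg. Start: stands on the white or on the orange part and carries the black cap. Origin: centre of its underside; z up along its axis; its yaw is of no account.
- green_spacer: Loose solid green round spacer, a smooth upright cylinder 48 mm in diameter and 40 mm high, 0.1 to 0.25 kg. Start: stands on the other of those two, top of the two-part stack. Origin: centre of its underside; z up along its axis; its yaw is of no account.
- black_cap: Loose solid black round cap, a smooth upright cylinder 28 mm in diameter and 40 mm high, 0.03 to 0.07 kg. Start: top of the three-part stack, on the blue spacer. Origin: centre of its underside; z up along its axis; its yaw is of no account.
- white_tray: Fixed shallow square grey tray, floor coloured white, the place of the white insulator. Outside 102 mm square, inside 94 mm square, lip top 10 mm above the table, floor 5 mm above the table. Origin: centre of its underside, on the table; x and y along its sides, turned up to 0.3 rad. Trays are at least 135 mm apart. Loose hardware at most 30 mm high lies about.
- orange_tray: Fixed shallow square grey tray, floor coloured orange, the place of the orange collar. Outside 102 mm square, inside 94 mm square, lip top 10 mm above the table, floor 5 mm above the table. Origin: centre of its underside, on the table; x and y along its sides, turned up to 0.3 rad. Equipment up to 130 mm high stands beyond x = 0.79 m and |y| = 0.54 m.
- blue_tray: Fixed shallow square grey tray, floor coloured blue, the place of the blue spacer. Outside 84 mm square, inside 76 mm square, lip top 10 mm above the table, floor 5 mm above the table. Origin: centre of its underside, on the table; x and y along its sides, turned up to 0.3 rad.
- green_tray: Fixed shallow square grey tray, floor coloured green, the place of the green spacer. Outside 84 mm square, inside 76 mm square, lip top 10 mm above the table, floor 5 mm above the table. Origin: centre of its underside, on the table; x and y along its sides, turned up to 0.3 rad.
- black_tray: Fixed shallow square grey tray, floor coloured black, the place of the black cap. Outside 64 mm square, inside 56 mm square, lip top 10 mm above the table, floor 5 mm above the table. Origin: centre of its underside, on the table; x and y along its sides, turned up to 0.3 rad.
Not all that is in view belongs to the job. What is shaped like the green_tray but pink or yellow is not meant. What is shaped like the black_tray but brown is not meant.

How it is judged:
By the outcome, as a careful person would: the job done as asked, in the order asked, and still so for the second after the job is handed in, with the robot touching nothing.
It also fails if it takes over 128 s, if anything falls off the work surface, if the arm or the gripper's body presses on something with over 40 N, if the wrist force passes 120 N, or if a joint passes its speed limit or range.

### The arm

A 6-joint arm with a two-finger parallel gripper is mounted at the origin on the work surface. World frame = base frame: x ahead of the robot, y to its left, z up, the work surface at z = 0. Lengths are in m, angles in rad, forces in N, time in s.
With the tool pointing down it reaches from about 0.275 to 0.825 m from the base axis. Payload 4.9 kg.
Tool frame: the origin (TCP) lies midway between the tips of the shut fingers; the grasp point (between the pads) lies grip_point_offset behind it (grip_point_offset is the distance from the TCP to the grasp point, in m); z points along the fingers, y is the direction in which the jaws open and shut (so a half turn about z gives the same grasp; the last joint's range is limited). The gripper opens to 85 mm and grips with 20 to 120 N. Pads are 22 mm wide; open, the fingers measure 114 mm over their backs; the gripper's body (76 mm by 85 mm) begins 54 mm behind the grasp point. The pads swing forward as they close: fully open they stand 13 mm farther back than shut.
Start: joints at [-1.392, 0.326, -0.193, 1.052, 0, 1.437], TCP at [0.169, -0.523, 0.231] pointing down, gripper open.
Joint ranges: [-2.65, 2.65], [-0.97, 1.79], [-1.3, 1.35], [-1.93, 2.1], [-1.47, 1.37], [-3.14, 3.14]. Speed limits (rad/s): [2.57, 2.57, 3.14, 3.14, 3.14, 3.14].

### API

Orientations are given as a rotation vector (axis times angle).
In Python, from rig import sense, camera, close_job, outline_of, spot_point, grip_point_offset gives the robot as it stands.
- The arm moves only by the tool arm_command, never from a script. Its argument "targets" is a list of rows, each a list of 3 entries, a list of its own where there are three numbers: the shift along the world's x, y, z in m, then the turn, a rotation vector about the world's x, y, z in degrees, then the finger opening in m, from 0 to 0.0854. In form: [[[x, y, z], [rx, ry, rz], grip], ...]. A call has 1 to 5 rows; each row shifts and turns the commanded pose from where the row before left it; what a row does not reach is not made up. A row lasts 1/10 s, in which the tool goes at most 50 mm and 8.59 degrees, less where a joint would pass 70% of its speed; a pose out of reach is approached as far as the arm can. A call with a gripper value outside its range is refused whole. The fingers move at their own pace and stop on an object; "grip_force" is the grip in N (left out, the last holds). Time passes only in rows, so rows that do not move let the fingers close. It gives the time, the measured TCP pose, the force and the opening at its end, in the units of the state.
- sense(): the state, without advancing time (a new reading comes with each control period).
- camera(name): name is "scene" or "top" or "wrist"; returns a dict with "color" (480x640x3 uint8, red, green, blue), "z_map" (480x640 float32, m along the optical axis (not along the pixel's ray), 0 where there is no reading), "vertical_fov" (degrees; the focal length in pixels is half the picture's height over the tangent of half this angle, whatever the lens; pixels are square), "cx", "cy" (the principal point, pixels), "rvec" (rotation vector, rad) and "tvec" (3), from world to camera coordinates, as OpenCV has them; the wrist camera has in their place "T_tool_cam" (4x4, takes a point from camera to tool coordinates, whose origin is the TCP and whose axes are the flange's). Camera axes: x right, y down, z forward; pixel columns grow to the right and rows downward; lengths in m; the calibration is good to about 2 mm. A picture is of the moment at which its call begins: read the wrist's pose just before it.
- close_job(): hands the job in, once; it reports no verdict.
Trained networks look in a picture, given as the dict that the camera call returned (one of the last four; its "shot" number tells which), for a name from the list of things; names that differ only in an ending like _2 or _b are one class to them, and where a whole thing is asked for, a point or a joint stands for the part that bears it (a point fixed in the world has none). Each returns a list of dicts, best first, with "score" (0 to 1); they miss things now and then, are a little off and sometimes report something else, mostly with a low value. They report only what shows in the picture. A call takes as long as a camera call. They do not tell look-alikes from the thing itself.
- outline_of(target, picture): "mask" (480x640 bool, what is visible of it) and "pixel" ([row, column] in pixels, amid what is visible of it).
- spot_point(target, picture): "pixel" ([row, column] in pixels: a listed point, or the origin of a listed thing).
The state is a dict: "time_s": time; "joints": joint angles; "qd": joint speeds; "tau": joint torques, N m; "position": TCP position; "tool_rot": TCP orientation; "force": force on the tool from outside, world axes, zero at the start; "torque": the same for the moment, N m; "grip_width": opening from 0.0 (shut) to 1.0 (fully open).
Only numpy, scipy, OpenCV 4.12 (cv2) and the standard library are available. Lean on these libraries where they do the work, as an engineer would, in place of code of your own. Each camera call takes 0.05 s, during which the arm holds its last target.

## Working session

There is one attempt and no reset: what is moved stays moved. The work goes in short steps, Python scripts to look and compute and a tool call to move; the robot and the scene stay as the last step left them, time stands still between calls to the robot, and variables do not carry over. Pictures are saved under pics/ and viewed, and the job is handed in when it is done.

Besides the shell and the picture viewer there is one more tool, called as a command line: name --argument value ..., lists and objects as JSON in quotes. arm_command: Moves the arm, as the interface text tells. Its arguments: {"type":"object","properties":{"targets":{"type":"array"},"grip_force":{"type":"number"}},"required":["targets"]}

```bash
mkdir -p pics; ls
cat > h.py <<'E'
import numpy as np, cv2
from rig import sense, camera, close_job, outline_of, spot_point, grip_point_offset
def K(p):
    f=240/np.tan(np.radians(p["vertical_fov"])/2); return f,p["cx"],p["cy"]
def cam2world(p,s=None):
    if "rvec" in p:
        R=cv2.Rodrigues(np.array(p["rvec"],float))[0]; t=np.array(p["tvec"],float).ravel()
        T=np.eye(4);T[:3,:3]=R.T;T[:3,3]=-R.T@t;return T
    T=np.eye(4);T[:3,:3]=cv2.Rodrigues(np.array(s["tool_rot"],float))[0];T[:3,3]=s["position"]
    return T@np.array(p["T_tool_cam"])
def cloud(p,s=None):
    f,cx,cy=K(p);z=p["z_map"].astype(float);v,u=np.mgrid[:480,:640]
    P=np.stack([(u-cx)/f*z,(v-cy)/f*z,z],-1);T=cam2world(p,s)
    return P@T[:3,:3].T+T[:3,3]
def save(p,n,crop=None,k=1):
    im=cv2.cvtColor(p["color"],cv2.COLOR_RGB2BGR)
    if crop: im=im[crop[0]:crop[1],crop[2]:crop[3]]
    if k!=1: im=cv2.resize(im,None,fx=k,fy=k,interpolation=cv2.INTER_CUBIC)
    cv2.imwrite("pics/"+n,im)
E
python3 - <<'E'
from h import *
s=sense();print(s,grip_point_offset)
for n in("top","scene"):
    p=camera(n);save(p,n+"0.png");print({k:v for k,v in p.items() if k not in("color","z_map")})
E
```

```text
pics
{'time_s': 0.0, 'joints': array([-1.39219290e+00,  3.26966193e-01, -1.93624317e-01,  1.05200201e+00,
        8.67529923e-06,  1.43660557e+00]), 'qd': array([-0.00104847,  0.00025665, -0.00140687,  0.00121313, -0.00033762,
        0.00143475]), 'tau': array([ 9.50383401e-04, -4.43396223e+01,  2.62443066e+01,  1.53895078e-02,
       -2.20187917e-04,  9.25612333e-07]), 'position': array([ 0.16915474, -0.5227048 ,  0.23047435]), 'tool_rot': array([-3.10147513e+00, -4.89055632e-01,  4.89971303e-05]), 'force': array([-0.18363445,  0.03973798, -0.23174505]), 'torque': array([-0.02318107, -0.02816609, -0.02934209]), 'grip_width': 0.9983714325478589} 0.0187
{'vertical_fov': 47.25803624193179, 'cx': 320.7671964081291, 'cy': 234.98385633201625, 'rvec': array([ 1.94626463, -2.28071407,  0.23159386]), 'tvec': array([0.12672899, 0.55997903, 1.06839619]), 'shot': 1}
{'vertical_fov': 53.707534515354986, 'cx': 322.46262883951744, 'cy': 231.978011377705, 'rvec': array([ 1.33508342,  2.39858914, -0.73440603]), 'tvec': array([ 0.22361404, -0.35874036,  1.37202811]), 'shot': 2}
```

View pics/top0.png

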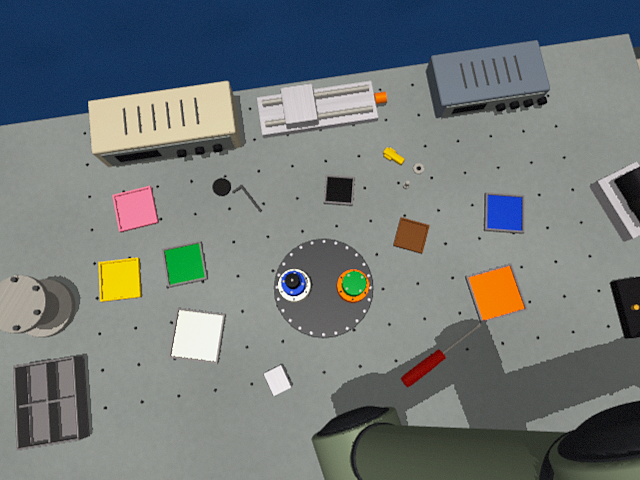

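View pics/scene0.png

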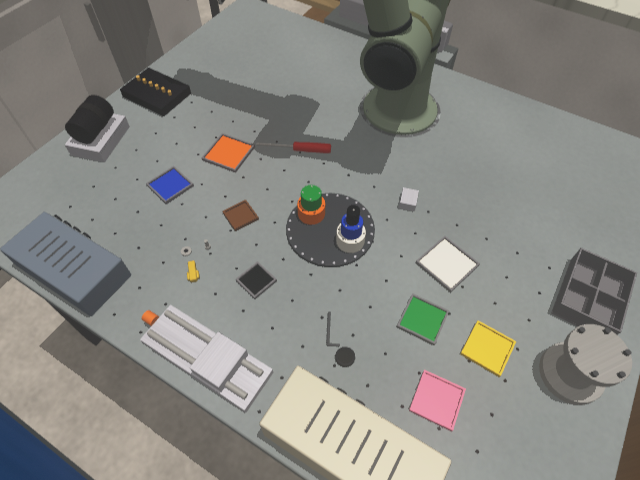

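Three-part stack (white/blue/black) at top-view (row 284, col 292), two-part stack (orange/green) at (284, 353). Trays: white (335,198), green (263,185), black (190,340), blue (212,504), orange (292,495). The look-alikes are pink (208,135), yellow (279,120) and brown (236,411).

Run:
```python
from h import *
for n in("top","scene"):
    p=camera(n);C=cloud(p);f,cx,cy=K(p)
    crop = p["color"]
    for t in["white_tray","orange_tray","blue_tray","green_tray","black_tray","white_insulator","orange_collar","blue_spacer","green_spacer","black_cap"]:
        for r in outline_of(t,p)[:3]:
            m=r["mask"]&(p["z_map"]>0)
            if m.sum()<10: continue
            P=C[m];col=np.median(p["color"][m],0)
            zt=np.percentile(P[:,2],90)
            if "tray" in t:
                rc=cv2.minAreaRect((P[:,:2]*1000).astype(np.float32))
                print(n,t,round(r["score"],2),np.round(r["pixel"]),col,"z",np.median(P[:,2]).round(4),"rect",np.round(rc[0],1),np.round(rc[1],1),round(rc[2],1))
            else:
                top=P[P[:,2]>np.percentile(P[:,2],98)-.008]
                cc=cv2.minEnclosingCircle((top[:,:2]*1000).astype(np.float32))
                print(n,t,round(r["score"],2),np.round(r["pixel"]),col,"ztop",zt.round(4),"circ",np.round(cc[0],1),round(cc[1],1), "med",np.round(np.median(top,0)*1000,1))
    if n=="top": save(p,"trays.png",(150,370,80,540),1.7)
```

```text
top white_tray 0.63 [335. 196.] [242. 244. 236.] z 0.0049 rect [415.4 324. ] [106.4 104. ] 74.7
top orange_tray 0.8 [292. 496.] [245. 124.   0.] z 0.0054 rect [ 405. -310.] [107.4 107.8] 7.0
top blue_tray 0.69 [213. 504.] [ 24.  67. 200.] z 0.0052 rect [ 571.5 -364.5] [91.2 88.3] 78.1
top blue_tray 0.33 [293. 303.] [228.  230.5 217. ] z 0.0487 rect [481.6 106.3] [63.  66.1] 11.8
top green_tray 0.89 [262. 186.] [  1. 164.  56.] z 0.0051 rect [571.  332.4] [90.  85.1] 2.8
top green_tray 0.86 [280. 118.] [243. 213.   0.] z 0.0049 rect [558.3 471.4] [87.1 90. ] 1.0
top green_tray 0.66 [283. 354.] [ 26. 177.  67.] z 0.0895 rect [465.6 -13.6] [42.8 54.1] 54.6
top black_tray 0.7 [193. 340.] [26. 25. 26.] z 0.0054 rect [678.3 -18.6] [63.8 65.5] 76.2
top black_tray 0.62 [234. 411.] [127.  75.  35.] z 0.0056 rect [ 554.6 -155.3] [63.6 65.3] 64.8
top white_insulator 0.76 [295. 301.] [240. 242. 231.] ztop 0.0522 circ [482.5 107. ] 32.7 med [468.9  98.3  49.3]
top orange_collar 0.88 [293. 349.] [242. 120.   0.] ztop 0.0526 circ [450.   -3.4] 18.3 med [444.4   2.4  65.8]
top blue_spacer 0.64 [290.
[... 1459 characters left out ...]
 32.1 med [501.7 118.8  50.2]
scene orange_collar 0.69 [215. 313.] [123.  70.  47.] ztop 0.0519 circ [465.8  -8.4] 32.5 med [481.8   7.2  50.7]
scene blue_spacer 0.77 [228. 352.] [50. 58. 97.] ztop 0.0924 circ [483.  108.7] 23.4 med [491.3 115.   91.7]
scene blue_spacer 0.27 [243. 352.] [120. 117. 110.] ztop 0.0519 circ [483.5 109.4] 32.8 med [500.7 119.1  50.3]
scene green_spacer 0.75 [196. 310.] [ 56. 144.  70.] ztop 0.092 circ [462.8  -9.8] 25.4 med [465.2  -9.7  90.5]
scene black_cap 0.56 [214. 352.] [47.  48.  47.5] ztop 0.1318 circ [483.4 108.8] 14.1 med [484.4 108.4 130.4]
scene black_cap 0.4 [184. 170.] [ 59.  78. 181.] ztop 0.0103 circ [ 571.  -361.1] 58.1 med [ 572.1 -361.9    7.1]
```

View pics/trays.png

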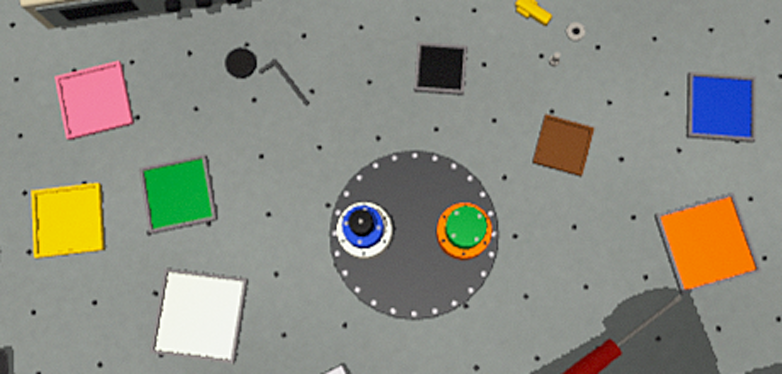

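```bash
cat >> h.py <<'E'
def rayz(p,uv,z,s=None):
    f,cx,cy=K(p);T=cam2world(p,s);uv=np.atleast_2d(np.asarray(uv,float))
    d=np.c_[(uv[:,0]-cx)/f,(uv[:,1]-cy)/f,np.ones(len(uv))]@T[:3,:3].T
    return (T[:3,3]+d*((z-T[2,3])/d[:,2])[:,None])[:,:2]
SEED=dict(white=(412,323,47),orange=(405.5,-310.5,47),blue=(572,-363.3,38),green=(567.5,332.4,38),black=(677,-18,28))
def trayfit(p,name,s=None,seed=None):
    # bright floor colour similar to the centre pixel, traced on plane z=5mm
    sx,sy,h=SEED[name]; C=cloud(p,s)*1000
    near=(np.hypot(C[...,0]-sx,C[...,1]-sy)<h*1.7)&(abs(C[...,2])<16)
    core=(np.hypot(C[...,0]-sx,C[...,1]-sy)<h*.5)&(p["z_map"]>0)
    lab=cv2.cvtColor(p["color"],cv2.COLOR_RGB2LAB).astype(float)
    c0=np.median(lab[core],0); m=near&(np.linalg.norm(lab-c0,axis=-1)<28)
    n,l,st,ce=cv2.connectedComponentsWithStats(m.astype(np.uint8))
    k=1+np.argmax(st[1:,4]); v,u=np.nonzero(l==k)
    X=rayz(p,np.c_[u,v],.005,s)*1000
    r=cv2.minAreaRect(X.astype(np.float32))
    return np.round(X.mean(0),1),np.round(r[0],1),np.round(r[1],1),round(r[2],1)
E
python3 - <<'E'
from h import *
for n in("top","scene"):
    p=camera(n)
    for t in SEED: print(n,t,*trayfit(p,t))
print(sense()["time_s"])
E
```

```text
top white [414.4 322.5] [414.6 322.8] [92.4 94.1] 73.8
top orange [ 403.3 -308.7] [ 403.6 -308.9] [93.1 91.2] 6.7
top blue [ 571.1 -364.9] [ 571.3 -364.8] [73.5 74. ] 76.4
top green [568.  332.3] [568.4 332.4] [74.  73.9] 2.8
top black [678.1 -19.6] [678.5 -19.8] [53.9 53.2] 76.4
scene white [414.4 323.7] [413.5 323.3] [92.3 89.5] 74.1
scene orange [ 404.9 -308.3] [ 404.2 -308.9] [89.1 90.3] 7.0
scene blue [ 571.4 -364.4] [ 570.5 -364.6] [71.5 73.1] 76.5
scene green [567.7 333.7] [566.9 333.1] [73.2 75.9] 3.6
scene black [677.2 -19. ] [676.6 -19.2] [54.  54.1] 76.8
1.3
```

All measurements agree with the sizes given and between the two cameras. Stack centres are A (482.5,108) and B (463.2,-10.4), 120 mm apart. I'll go to the black cap first.

arm_command --targets '[[[0.02,0.04,0],[0,0,5],0.0854],[[0.02,0.04,0],[0,0,5],0.0854],[[0.02,0.04,0],[0,0,5],0.0854],[[0.02,0.04,0],[0,0,5],0.0854],[[0.02,0.04,0],[0,0,5],0.0854]]' --grip_force 30

```text
time_s: 1.8
position: [0.2697, -0.3218, 0.2314]
tool_rot: [2.922, 1.153, 0.0]
force: [0.8, -0.5, -0.4]
grip_width: 1.0
```

arm_command --targets '[[[0.02,0.04,0],[0,0,5],0.0854],[[0.02,0.04,0],[0,0,5],0.0854],[[0.02,0.04,0],[0,0,5],0.0854],[[0.02,0.04,0],[0,0,5],0.0854],[[0.02,0.04,0],[0,0,5],0.0854]]'

```text
time_s: 2.3
position: [0.3699, -0.1217, 0.2316]
tool_rot: [2.602, 1.759, 0.001]
force: [0.8, -1.3, -0.1]
grip_width: 0.998
```

arm_command --targets '[[[0.02,0.04,0],[0,0,5],0.0854],[[0.02,0.04,0],[0,0,5],0.0854],[[0.02,0.04,0],[0,0,3],0.0854],[[0.02,0.04,0],[0,0,0],0.0854],[[0,0,0],[0,0,0],0.0854]]'

```text
time_s: 2.8
position: [0.4511, 0.0408, 0.2314]
tool_rot: [2.383, 2.047, 0.004]
force: [0.0, -0.2, -0.6]
grip_width: 0.997
```

arm_command --targets '[[[0.0157,0.0336,0],[0,0,0],0.0854],[[0.0157,0.0336,0],[0,0,0],0.0854],[[0,0,0],[0,0,0],0.0854]]'

```text
time_s: 3.1
position: [0.482, 0.1061, 0.2313]
tool_rot: [2.386, 2.043, 0.003]
force: [0.1, -0.2, -0.2]
grip_width: 1.0
```

Run:
```python
from h import *
s=sense();p=camera("wrist");save(p,"w1.png");print(s["position"],s["joints"],s["tool_rot"])
C=cloud(p,s)*1000
for zl,zh in((124,138),(84,98),(45,58)):
    m=(p["z_map"]>0)&(C[...,2]>zl)&(C[...,2]<zh)
    n,l,st,ce=cv2.connectedComponentsWithStats(m.astype(np.uint8))
    for k in range(1,n):
        if st[k,4]>150:
            q=C[l==k]; c,r=cv2.minEnclosingCircle(q[:,:2].astype(np.float32)); print(zl,st[k,4],np.round(c,1),round(r,1),np.median(q[:,2]).round(1),np.median(p["color"][l==k],0),ce[k].round())
```

```text
[0.48203338 0.10612269 0.23130017] [ 6.64883270e-02  2.20963702e-01 -3.36469878e-01  1.01200001e+00
  8.63727440e-04  1.79203378e+00] [2.38641152 2.04300321 0.0025268 ]
124 1502 [483.4 107.6] 14.0 130.1 [23. 24. 26.] [325. 235.]
84 1678 [483.5 107.4] 24.1 90.1 [ 66. 105. 241.] [326. 209.]
84 2523 [464.1 -10.4] 24.2 90.1 [ 37. 113.  50.] [325. 362.]
45 1580 [483.5 107.8] 32.8 50.1 [254. 254. 254.] [325. 190.]
45 1501 [464.1 -10.1] 32.9 50.2 [189.  89.  40.] [325. 323.]
```

View pics/w1.png

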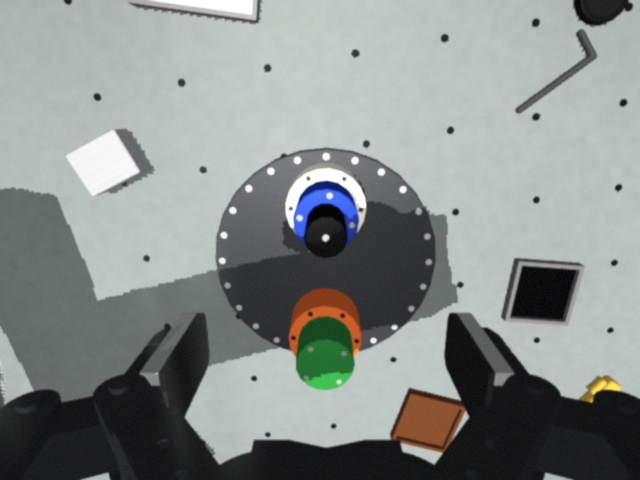

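Black cap at wrist pixel (235,325), the blue and white parts are concentric under it, and the green-on-orange stack is at (362,325). The wrist view puts A at (483.5,107.6). Descending.

arm_command --targets '[[[0.0015,0.0015,-0.03],[0,0,0],0.0854],[[0,0,-0.03],[0,0,0],0.0854],[[0,0,-0.03],[0,0,0],0.0854],[[0,0,-0.03],[0,0,0],0.0854],[[0,0,-0.01],[0,0,0],0.0854]]'

```text
time_s: 3.65
position: [0.4795, 0.1038, 0.0989]
tool_rot: [-2.39, -2.035, 0.007]
force: [-0.7, 0.5, 0.6]
grip_width: 0.999
```

arm_command --targets '[[[0,0,-0.005],[0,0,0],0.06],[[0,0,0],[0,0,0],0.036],[[0,0,0],[0,0,0],0.036]]' --grip_force 25

```text
time_s: 3.95
position: [0.4832, 0.1051, 0.0975]
tool_rot: [2.39, 2.037, 0.002]
force: [-0.4, 0.2, -0.1]
grip_width: 0.516
```

arm_command --targets '[[[0,0,0],[0,0,0],0.036],[[0,0,0],[0,0,0],0.036]]'

```text
time_s: 4.15
position: [0.4829, 0.1054, 0.0972]
tool_rot: [2.389, 2.038, 0.002]
force: [0.9, 0.0, 0.4]
grip_width: 0.424
```

arm_command --targets '[[[0.0005,0.0022,-0.001],[0,0,0],0.036],[[0,0,0],[0,0,0],0.032],[[0,0,0],[0,0,0],0.026],[[0,0,0],[0,0,0],0.02],[[0,0,0],[0,0,0],0.02]]'

```text
time_s: 4.65
position: [0.4828, 0.1078, 0.0954]
tool_rot: [-2.39, -2.039, -0.001]
force: [-1.0, 1.3, 3.1]
grip_width: 0.322
```

arm_command --targets '[[[0,0,0],[0,0,0],0.02],[[0,0,0],[0,0,0],0.02],[[0,0,0],[0,0,0],0.02]]'

```text
time_s: 4.95
position: [0.4828, 0.1077, 0.0954]
tool_rot: [-2.39, -2.039, -0.001]
force: [-1.0, 0.8, 3.9]
grip_width: 0.317
```

arm_command --targets '[[[0,0,0.005],[0,0,0],0.02],[[0,0,0.015],[0,0,0],0.02],[[0,0,0.03],[0,0,0],0.02],[[0,0,0.03],[0,0,0],0.02]]'

```text
time_s: 5.35
position: [0.4818, 0.1072, 0.1756]
tool_rot: [-2.39, -2.038, 0.004]
force: [1.2, 0.2, -0.0]
grip_width: 0.323
```

arm_command --targets '[[[0.02,-0.013,0],[0,0,0],0.02],[[0.035,-0.0228,0],[0,0,0],0.02],[[0.035,-0.0228,0],[0,0,0],0.02],[[0.035,-0.0228,0],[0,0,0],0.02],[[0.035,-0.0228,0],[0,0,0],0.02]]'

```text
time_s: 5.85
position: [0.6436, 0.0021, 0.1751]
tool_rot: [-2.39, -2.038, 0.001]
force: [0.8, 0.9, 0.2]
grip_width: 0.319
```

arm_command --targets '[[[0.0205,-0.0135,0],[0,0,0],0.02],[[0.0145,-0.0094,0],[0,0,0],0.02],[[0,0,0],[0,0,0],0.02],[[0,0,0],[0,0,0],0.02]]'

```text
time_s: 6.25
position: [0.6769, -0.0197, 0.1745]
tool_rot: [-2.39, -2.037, 0.002]
force: [0.2, -0.0, 0.3]
grip_width: 0.32
```

Run:
```python
from h import *
s=sense();p=camera("wrist");save(p,"w2.png");print(s["position"],s["joints"],s["force"])
for n,q,ss in(("w",p,s),("top",camera("top"),None)):
    try: print(n,trayfit(q,"black",ss))
    except Exception as e: print(e)
```

```text
[ 0.67691937 -0.01966048  0.17453584] [-1.37881467e-01  6.02506686e-01  1.01151293e-01  1.07130064e+00
 -1.14327383e-04  1.59181467e+00] [ 0.17608007 -0.01521652  0.34382345]
w (array([678.7, -30.9]), array([677.8, -24. ]), array([45.2, 55.1]), 76.8)
attempt to get argmax of an empty sequence
```

View pics/w2.png

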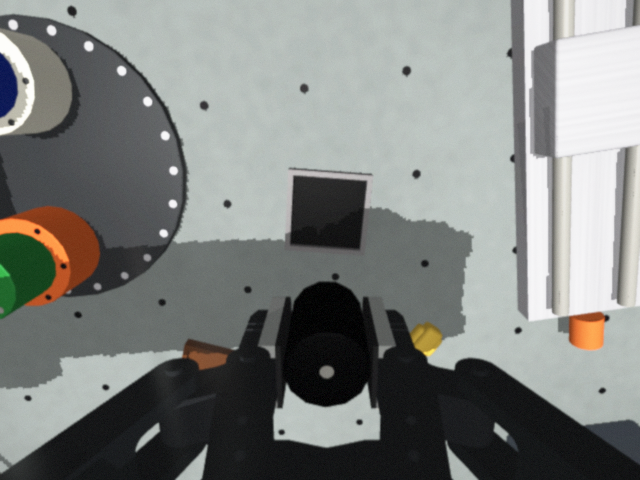

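Run:
```python
from h import *
s=sense();p=camera("wrist")
g=cv2.cvtColor(p["color"],cv2.COLOR_RGB2GRAY); sub=np.zeros_like(g); sub[160:262,275:385]=1
m=((g<60)&(sub>0)).astype(np.uint8); n,l,st,ce=cv2.connectedComponentsWithStats(m);k=1+np.argmax(st[1:,4]);v,u=np.nonzero(l==k)
X=rayz(p,np.c_[u,v],.005,s)*1000; print(X.mean(0),cv2.minAreaRect(X.astype(np.float32)),st[k])
C=cloud(p,s)*1000
m=(np.hypot(C[...,0]-677,C[...,1]+20)<45)&(C[...,2]>150)&(g<60); m[:,:284]=0;m[:,368:]=0
q=C[m]; zt=np.percentile(q[:,2],[50,90,98]); print(zt); t=q[(q[:,2]>zt[2]-5)]; print(cv2.minEnclosingCircle(t[:,:2].astype(np.float32)),np.median(t,0))
m=m&(C[...,2]<215)
for r in outline_of("black_cap",p)[:2]:
    q=C[r["mask"]]; print(r["score"],r["pixel"],np.percentile(q[:,2],[2,50,98])); t=q[q[:,2]>np.percentile(q[:,2],98)-3]; print(np.median(t,0),cv2.minEnclosingCircle(t[:,:2].astype(np.float32)))
```

```text
[678.98225095 -19.57946439] ((678.921875, -20.228660583496094), (55.28746795654297, 56.086875915527344), 76.53694152832031) [ 291  177   75   73 4799]
[209.57391418 255.55649274 258.18315716]
((679.8302001953125, -8.303008079528809), 8.238243103027344) [679.8348319   -8.45475099 256.12494068]
0.93 [347.7, 328.5] [173.97681349 209.1770439  210.74438876]
[678.44692471 -17.97606081 209.6971167 ] ((683.2562255859375, 11.33966064453125), 45.15770721435547)
```

The tray is whole at (210,328). Its centre is about (678.6,-19.9) and the held cap sits above it at about (678.4,-18), bottom at z≈0.1695. Lowering.

arm_command --targets '[[[0.0005,-0.001,-0.03],[0,0,0],0.02],[[0,0,-0.04],[0,0,0],0.02],[[0,0,-0.04],[0,0,0],0.02],[[0,0,-0.03],[0,0,0],0.02],[[0,0,-0.015],[0,0,0],0.02]]'

```text
time_s: 6.95
position: [0.6756, -0.0197, 0.0174]
tool_rot: [-2.387, -2.037, 0.005]
force: [-0.3, 0.1, -0.2]
grip_width: 0.322
```

arm_command --targets '[[[0,0,-0.003],[0,0,0],0.02],[[0,0,0],[0,0,0],0.02],[[0,0,0],[0,0,0],0.02]]'

```text
time_s: 7.25
position: [0.6798, -0.0207, 0.0194]
tool_rot: [2.388, 2.037, 0.004]
force: [0.4, -0.3, 0.6]
grip_width: 0.317
```

arm_command --targets '[[[-0.001,0.001,-0.004],[0,0,0],0.02],[[0,0,-0.002],[0,0,0],0.02],[[0,0,0],[0,0,0],0.02],[[0,0,0],[0,0,0],0.02]]'

```text
time_s: 7.65
position: [0.6772, -0.0196, 0.0114]
tool_rot: [2.39, 2.039, 0.0]
force: [-0.7, 0.2, -0.5]
grip_width: 0.322
```

arm_command --targets '[[[0.0005,0,-0.001],[0,0,0],0.02],[[0,0,0],[0,0,0],0.02]]'

```text
time_s: 7.85
position: [0.6778, -0.0196, 0.0105]
tool_rot: [2.39, 2.038, 0.0]
force: [-0.3, -0.6, 2.3]
grip_width: 0.323
```

arm_command --targets '[[[0,0,-0.0005],[0,0,0],0.02],[[0,0,0],[0,0,0],0.03],[[0,0,0],[0,0,0],0.036],[[0,0,0],[0,0,0],0.05],[[0,0,0],[0,0,0],0.06]]'

```text
time_s: 8.35
position: [0.6776, -0.0195, 0.0096]
tool_rot: [-2.39, -2.039, 0.0]
force: [0.1, -1.0, 0.2]
grip_width: 0.701
```

arm_command --targets '[[[0,0,0.01],[0,0,0],0.0854],[[0,0,0.02],[0,0,0],0.0854],[[0,0,0.04],[0,0,0],0.0854],[[0,0,0.05],[0,0,0],0.0854],[[0,0,0.05],[0,0,0],0.0854]]'

```text
time_s: 8.85
position: [0.6772, -0.0195, 0.1819]
tool_rot: [-2.39, -2.038, 0.0]
force: [0.6, 0.4, -0.4]
grip_width: 0.998
```

```bash
cat >> h.py <<'E'
def partfit(p,s,xy,ztop,r,tol=7):
    C=cloud(p,s)*1000
    m=(p["z_map"]>0)&(np.hypot(C[...,0]-xy[0],C[...,1]-xy[1])<r+15)&(abs(C[...,2]-ztop)<tol)
    n,l,st,ce=cv2.connectedComponentsWithStats(m.astype(np.uint8))
    if n<2: return None
    k=1+np.argmax(st[1:,4]); q=C[l==k];c,R=cv2.minEnclosingCircle(q[:,:2].astype(np.float32))
    A=np.c_[q[:,:2]-q[:,:2].mean(0),np.ones(len(q))];co=np.linalg.lstsq(A,q[:,2],rcond=None)[0]
    return "c",np.round(c,1),"R",round(R,1),"z",np.median(q[:,2]).round(1),"tilt_deg",np.degrees(np.hypot(*co[:2])).round(1)
E
python3 - <<'E'
from h import *
s=sense();p=camera("wrist");save(p,"w3.png");print(s["position"],partfit(p,s,(678,-20),45,14))
E
```

```text
[ 0.67715694 -0.01945785  0.18190667] ('c', array([679.5, -19.9]), 'R', 14.2, 'z', np.float64(45.1), 'tilt_deg', np.float64(2.6))
```

View pics/w3.png

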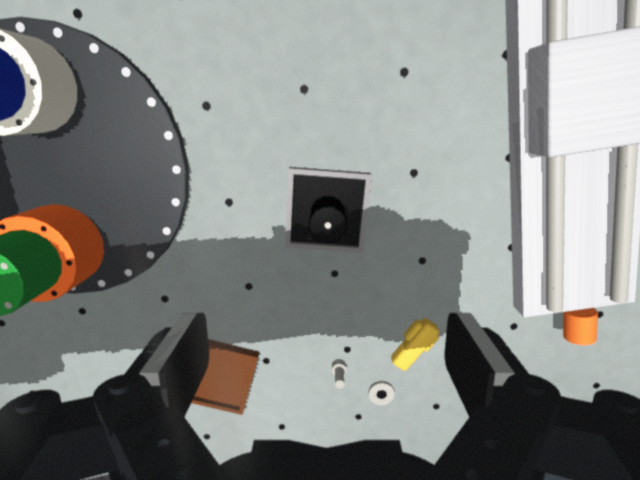

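Black cap stands in the middle of its tray, top at z 45.1. Next is the blue spacer.

arm_command --targets '[[[-0.038,0.025,0],[0,0,0],0.0854],[[-0.038,0.025,0],[0,0,0],0.0854],[[-0.038,0.025,0],[0,0,0],0.0854],[[-0.038,0.025,0],[0,0,0],0.0854],[[-0.038,0.025,0],[0,0,0],0.0854]]'

```text
time_s: 9.4
position: [0.4862, 0.1063, 0.1804]
tool_rot: [2.39, 2.038, 0.002]
force: [1.7, 0.5, 0.7]
grip_width: 0.995
```

arm_command --targets '[[[-0.003,0.002,-0.03],[0,0,0],0.0854],[[0,0,-0.03],[0,0,0],0.0854],[[0,0,0],[0,0,0],0.0854],[[0,0,0],[0,0,0],0.0854]]'

```text
time_s: 9.8
position: [0.4847, 0.1074, 0.1204]
tool_rot: [-2.39, -2.038, 0.001]
force: [0.7, -0.6, 0.7]
grip_width: 1.004
```

arm_command --targets '[[[-0.001,0,-0.03],[0,0,0],0.0854],[[0,0,-0.025],[0,0,0],0.0854],[[0,0,-0.01],[0,0,0],0.075],[[0,0,0],[0,0,0],0.065],[[0,0,0],[0,0,0],0.058]]'

```text
time_s: 10.3
position: [0.4848, 0.1074, 0.056]
tool_rot: [2.39, 2.038, 0.002]
force: [-0.8, 0.2, 0.5]
grip_width: 0.681
```

arm_command --targets '[[[0,0,0],[0,0,0],0.055],[[0,0,0],[0,0,0],0.055]]' --grip_force 35

```text
time_s: 10.5
position: [0.4847, 0.1075, 0.0559]
tool_rot: [2.389, 2.038, 0.003]
force: [-0.6, -0.8, -0.3]
grip_width: 0.648
```

arm_command --targets '[[[-0.001,0,-0.0015],[0,0,0],0.055],[[0,0,0],[0,0,0],0.052],[[0,0,0],[0,0,0],0.049],[[0,0,0],[0,0,0],0.042],[[0,0,0],[0,0,0],0.04]]'

```text
time_s: 11.0
position: [0.4823, 0.1076, 0.0535]
tool_rot: [-2.39, -2.039, 0.001]
force: [-3.2, -0.2, 5.6]
grip_width: 0.549
```

arm_command --targets '[[[0,0,0],[0,0,0],0.04],[[0,0,0],[0,0,0],0.04],[[0,0,0.005],[0,0,0],0.04],[[0,0,0.01],[0,0,0],0.04]]'

```text
time_s: 11.4
position: [0.482, 0.1074, 0.0679]
tool_rot: [-2.39, -2.038, 0.002]
force: [0.8, 0.2, -2.1]
grip_width: 0.553
```

arm_command --targets '[[[0,0,0.02],[0,0,0],0.04],[[0,0,0.03],[0,0,0],0.04],[[0,0,0.03],[0,0,0],0.04],[[0,0,0.02],[0,0,0],0.04],[[0.004,-0.02,0],[0,0,0],0.04]]'

```text
time_s: 11.9
position: [0.4887, 0.0888, 0.172]
tool_rot: [2.385, 2.04, 0.008]
force: [1.4, -0.3, -3.1]
grip_width: 0.551
```

arm_command --targets '[[[0.008,-0.04,0],[0,0,0],0.04],[[0.008,-0.04,0],[0,0,0],0.04],[[0.008,-0.04,0],[0,0,0],0.04],[[0.008,-0.04,0],[0,0,0],0.04],[[0.008,-0.04,0],[0,0,0],0.04]]'

```text
time_s: 12.4
position: [0.5269, -0.1142, 0.1689]
tool_rot: [2.39, 2.038, 0.001]
force: [0.3, 0.1, -1.1]
grip_width: 0.551
```

arm_command --targets '[[[0.008,-0.04,0],[0,0,0],0.04],[[0.008,-0.04,0],[0,0,0],0.04],[[0.008,-0.04,0],[0,0,0],0.04],[[0.008,-0.04,0],[0,0,0],0.04],[[0.008,-0.04,0],[0,0,0],0.04]]'

```text
time_s: 12.9
position: [0.5667, -0.3143, 0.1687]
tool_rot: [2.39, 2.038, 0.0]
force: [-0.2, -0.1, -2.1]
grip_width: 0.555
```

arm_command --targets '[[[0.005,-0.035,0],[0,0,0],0.04],[[0,-0.015,0],[0,0,0],0.04],[[0,0,0],[0,0,0],0.04],[[0,0,0],[0,0,0],0.04]]'

```text
time_s: 13.3
position: [0.5713, -0.3617, 0.1681]
tool_rot: [-2.389, -2.038, -0.001]
force: [-0.7, 0.2, -2.3]
grip_width: 0.552
```

Run:
```python
from h import *
s=sense();p=camera("wrist");save(p,"w4.png");print(s["position"],s["joints"],s["force"]);print(trayfit(p,"blue",s))
print(partfit(p,s,s["position"][:2]*1000,s["position"][2]*1000+36,24,6))
```

```text
[ 0.57125317 -0.36165205  0.16810828] [-6.73755749e-01  6.04231473e-01  8.73540810e-02  1.05528159e+00
  6.39468192e-04  1.05548118e+00] [-0.68615081  0.17175317 -2.27806208]
(array([ 568.6, -365.6]), array([ 572.4, -364.9]), array([75. , 75.7]), 76.5)
('c', array([ 573.6, -355.2]), 'R', 36.9, 'z', np.float64(204.7), 'tilt_deg', np.float64(1.7))
```

View pics/w4.png

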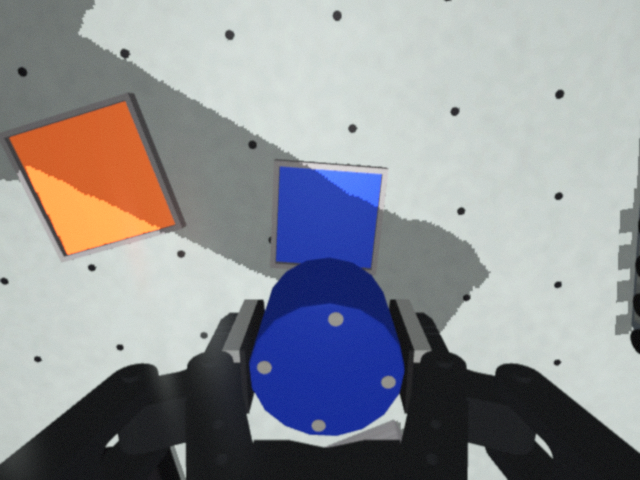

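Blue tray at (215,330) with the held blue spacer in front, bottom about 3.5 mm below the TCP. Lowering.

arm_command --targets '[[[0.0005,-0.003,-0.03],[0,0,0],0.04],[[0,0,-0.04],[0,0,0],0.04],[[0,0,-0.04],[0,0,0],0.04],[[0,0,-0.03],[0,0,0],0.04],[[0,0,-0.01],[0,0,0],0.04]]'

```text
time_s: 13.85
position: [0.57, -0.3618, 0.0148]
tool_rot: [-2.383, -2.037, 0.002]
force: [0.3, -0.1, -1.1]
grip_width: 0.552
```

arm_command --targets '[[[0,0,0],[0,0,0],0.04],[[0,0,0],[0,0,0],0.04],[[0,0,0],[0,0,0],0.04]]'

```text
time_s: 14.15
position: [0.5738, -0.3664, 0.0208]
tool_rot: [2.387, 2.037, 0.001]
force: [-1.1, 0.7, -1.6]
grip_width: 0.556
```

arm_command --targets '[[[-0.0015,0.0015,-0.004],[0,0,0],0.04],[[0,0,-0.003],[0,0,0],0.04],[[0,0,0],[0,0,0],0.04],[[0,0,0],[0,0,0],0.04]]'

```text
time_s: 14.55
position: [0.5705, -0.364, 0.0112]
tool_rot: [-2.39, -2.038, -0.0]
force: [-0.3, 0.0, -2.2]
grip_width: 0.552
```

arm_command --targets '[[[0.001,-0.0005,-0.0015],[0,0,0],0.04],[[0,0,0],[0,0,0],0.04],[[0,0,0],[0,0,0],0.04]]'

```text
time_s: 14.85
position: [0.5717, -0.3645, 0.0097]
tool_rot: [-2.39, -2.039, 0.0]
force: [0.0, -0.5, -1.5]
grip_width: 0.554
```

arm_command --targets '[[[0,0,-0.001],[0,0,0],0.04],[[0,0,0],[0,0,0],0.04]]'

```text
time_s: 15.05
position: [0.5716, -0.3645, 0.0086]
tool_rot: [-2.39, -2.038, 0.0]
force: [-0.2, -0.1, -2.3]
grip_width: 0.555
```

arm_command --targets '[[[0,0,-0.0008],[0,0,0],0.04],[[0,0,0],[0,0,0],0.04]]'

```text
time_s: 15.25
position: [0.5716, -0.3645, 0.0085]
tool_rot: [2.39, 2.039, -0.0]
force: [-1.5, 1.1, 3.0]
grip_width: 0.549
```

arm_command --targets '[[[0,0,0],[0,0,0],0.048],[[0,0,0],[0,0,0],0.055],[[0,0,0],[0,0,0],0.065],[[0,0,0],[0,0,0],0.08],[[0,0,0.002],[0,0,0],0.0854]]'

```text
time_s: 15.75
position: [0.5715, -0.3644, 0.0097]
tool_rot: [-2.39, -2.038, 0.0]
force: [0.7, 1.3, 0.4]
grip_width: 1.005
```

arm_command --targets '[[[0,0,0.01],[0,0,0],0.0854],[[0,0,0.02],[0,0,0],0.0854],[[0,0,0.04],[0,0,0],0.0854],[[0,0,0.05],[0,0,0],0.0854],[[0,0,0.05],[0,0,0],0.0854]]'

```text
time_s: 16.25
position: [0.5713, -0.3642, 0.1822]
tool_rot: [-2.39, -2.038, 0.0]
force: [0.6, -0.2, 0.6]
grip_width: 1.001
```

Run:
```python
from h import *
s=sense();p=camera("wrist");save(p,"w5.png");print(s["position"],partfit(p,s,(571.5,-364.5),45,24),trayfit(p,"blue",s))
```

```text
[ 0.57130471 -0.36422006  0.18218967] ('c', array([ 573.5, -364.4]), 'R', 24.0, 'z', np.float64(45.1), 'tilt_deg', np.float64(0.8)) (array([ 525.5, -374.1]), array([ 525.5, -374.1]), array([0.9, 0. ]), -101.4)
```

View pics/w5.png

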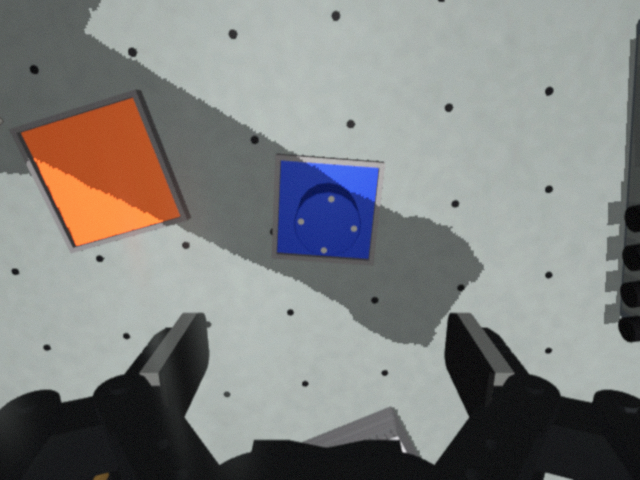

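Blue spacer stands centred in its tray (cam 573.5,-364.4 against tray 572.4,-364.9). Next is green at B.

arm_command --targets '[[[-0.012,0.039,0],[0,0,0],0.0854],[[-0.012,0.039,0],[0,0,0],0.0854],[[-0.012,0.039,0],[0,0,0],0.0854],[[-0.012,0.039,0],[0,0,0],0.0854],[[-0.012,0.039,0],[0,0,0],0.0854]]'

```text
time_s: 16.8
position: [0.5112, -0.1682, 0.1807]
tool_rot: [2.39, 2.037, 0.001]
force: [-0.0, 0.2, 0.6]
grip_width: 1.004
```

arm_command --targets '[[[-0.012,0.039,0],[0,0,0],0.0854],[[-0.012,0.039,0],[0,0,0],0.0854],[[-0.012,0.039,0],[0,0,0],0.0854],[[-0.012,0.042,0],[0,0,0],0.0854],[[0,0,-0.03],[0,0,0],0.0854]]'

```text
time_s: 17.3
position: [0.4647, -0.0069, 0.1533]
tool_rot: [2.381, 2.043, 0.008]
force: [0.3, -2.2, -0.2]
grip_width: 1.002
```

arm_command --targets '[[[0,0,-0.03],[0,0,0],0.0854],[[0,0,0],[0,0,0],0.0854],[[0,0,0],[0,0,0],0.0854],[[0,0,0],[0,0,0],0.0854]]'

```text
time_s: 17.7
position: [0.4649, -0.011, 0.1215]
tool_rot: [2.389, 2.037, 0.002]
force: [-0.6, -0.6, -0.3]
grip_width: 1.003
```

arm_command --targets '[[[-0.0015,0.0005,-0.03],[0,0,0],0.0854],[[0,0,-0.025],[0,0,0],0.0854],[[0,0,-0.01],[0,0,0],0.075],[[0,0,0],[0,0,0],0.065],[[0,0,0],[0,0,0],0.058]]'

```text
time_s: 18.2
position: [0.4631, -0.0104, 0.056]
tool_rot: [2.39, 2.038, 0.001]
force: [-0.4, -0.1, -0.0]
grip_width: 0.68
```

arm_command --targets '[[[0,0,-0.0015],[0,0,0],0.055],[[0,0,0],[0,0,0],0.055],[[0,0,0],[0,0,0],0.055]]'

```text
time_s: 18.5
position: [0.4627, -0.0101, 0.0541]
tool_rot: [2.39, 2.038, 0.001]
force: [-1.1, -0.9, -0.2]
grip_width: 0.643
```

arm_command --targets '[[[0,0,0],[0,0,0],0.052],[[0,0,0],[0,0,0],0.05],[[0,0,0],[0,0,0],0.048],[[0,0,0],[0,0,0],0.042],[[0,0,0],[0,0,0],0.04]]'

```text
time_s: 19.0
position: [0.4625, -0.0101, 0.0538]
tool_rot: [2.39, 2.038, 0.001]
force: [-0.3, 0.6, 4.7]
grip_width: 0.552
```

arm_command --targets '[[[0,0,0],[0,0,0],0.04],[[0,0,0],[0,0,0],0.04],[[0,0,0.005],[0,0,0],0.04],[[0,0,0.01],[0,0,0],0.04],[[0,0,0.02],[0,0,0],0.04]]'

```text
time_s: 19.5
position: [0.4605, -0.0098, 0.088]
tool_rot: [-2.388, -2.037, 0.004]
force: [0.8, 1.2, -2.4]
grip_width: 0.551
```

arm_command --targets '[[[0,0,0.03],[0,0,0],0.04],[[0,0,0.03],[0,0,0],0.04],[[0.006,0.02,0.02],[0,0,0],0.04],[[0.012,0.038,0],[0,0,0],0.04],[[0.012,0.038,0],[0,0,0],0.04]]'

```text
time_s: 20.0
position: [0.4929, 0.0866, 0.1701]
tool_rot: [2.391, 2.035, 0.003]
force: [1.1, 0.4, -2.6]
grip_width: 0.553
```

arm_command --targets '[[[0.012,0.038,0],[0,0,0],0.04],[[0.012,0.038,0],[0,0,0],0.04],[[0.012,0.038,0],[0,0,0],0.04],[[0.012,0.038,0],[0,0,0],0.04],[[0.012,0.038,0],[0,0,0],0.04]]'

```text
time_s: 20.5
position: [0.552, 0.2775, 0.1688]
tool_rot: [-2.39, -2.039, 0.001]
force: [0.9, -0.5, -1.2]
grip_width: 0.552
```

arm_command --targets '[[[0.012,0.038,0],[0,0,0],0.04],[[0.005,0.019,0],[0,0,0],0.04],[[0,0,0],[0,0,0],0.04],[[0,0,0],[0,0,0],0.04],[[0,0,0],[0,0,0],0.04]]'

```text
time_s: 21.0
position: [0.5687, 0.3319, 0.1684]
tool_rot: [-2.391, -2.038, 0.002]
force: [-0.2, 0.3, -1.4]
grip_width: 0.554
```

Run:
```python
from h import *
s=sense();p=camera("wrist");save(p,"w6.png");print(s["position"],s["joints"],s["force"]);print(trayfit(p,"green",s))
```

```text
[0.56865197 0.33193712 0.16843506] [ 4.16500192e-01  5.70620190e-01  2.93384149e-02  1.03070100e+00
 -3.13577818e-04  2.14651727e+00] [-0.15745745  0.3169857  -1.41508068]
(array([573.9, 312.3]), array([570.3, 313.6]), array([76.9, 39. ]), 2.9)
```

View pics/w6.png

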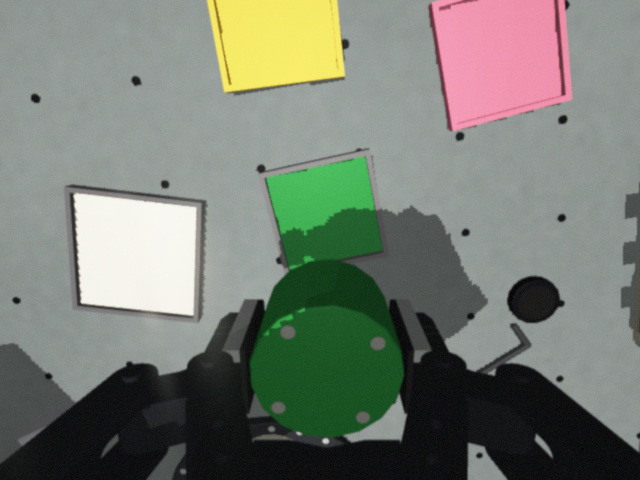

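Run:
```python
from h import *
s=sense();p=camera("wrist")
X=rayz(p,[(266,178),(367,156),(383,248),(287,266)],.005,s)*1000;print(X,X.mean(0),s["position"])
```

```text
[[530.07883613 367.07714474]
 [607.09531486 371.14025401]
 [610.2921473  297.96345163]
 [532.37489349 295.07664232]] [569.96029794 332.81437318] [0.56879043 0.33180564 0.16858126]
```

The meant green tray is at (210,326), apart from the yellow at (40,280) and pink at (60,500). Lowering.

arm_command --targets '[[[0,0.001,-0.03],[0,0,0],0.04],[[0,0,-0.04],[0,0,0],0.04],[[0,0,-0.035],[0,0,0],0.04],[[0,0,-0.025],[0,0,0],0.04],[[0,0,-0.012],[0,0,0],0.04]]'

```text
time_s: 21.6
position: [0.5674, 0.3323, 0.024]
tool_rot: [-2.391, -2.036, 0.007]
force: [-0.3, -1.3, -1.8]
grip_width: 0.553
```

arm_command --targets '[[[0,0,0],[0,0,0],0.04],[[0,0,0],[0,0,0],0.04],[[0,0,-0.005],[0,0,0],0.04],[[0,0,0],[0,0,0],0.04],[[0,0,0],[0,0,0],0.04]]'

```text
time_s: 22.1
position: [0.5696, 0.3342, 0.0223]
tool_rot: [2.39, 2.039, 0.002]
force: [-0.4, 0.1, -2.1]
grip_width: 0.551
```

arm_command --targets '[[[-0.001,-0.001,-0.006],[0,0,0],0.04],[[0,0,-0.004],[0,0,0],0.04],[[0,0,-0.002],[0,0,0],0.04],[[0,0,0],[0,0,0],0.04],[[0,0,0],[0,0,0],0.04]]'

```text
time_s: 22.6
position: [0.5681, 0.333, 0.0093]
tool_rot: [-2.39, -2.039, 0.0]
force: [0.8, 0.6, -1.7]
grip_width: 0.556
```

arm_command --targets '[[[0.0005,-0.0003,-0.0008],[0,0,0],0.04],[[0,0,0],[0,0,0],0.04]]'

```text
time_s: 22.8
position: [0.5686, 0.3329, 0.0089]
tool_rot: [-2.39, -2.039, -0.0]
force: [-1.9, 0.9, 1.0]
grip_width: 0.553
```

arm_command --targets '[[[0,0,-0.0008],[0,0,0],0.04],[[0,0,0],[0,0,0],0.04]]'

```text
time_s: 23.0
position: [0.5686, 0.3329, 0.0089]
tool_rot: [-2.39, -2.039, -0.001]
force: [-3.8, -0.6, 5.8]
grip_width: 0.553
```

Contact made; releasing and retreating.

arm_command --targets '[[[0,0,0],[0,0,0],0.048],[[0,0,0],[0,0,0],0.055],[[0,0,0],[0,0,0],0.065],[[0,0,0],[0,0,0],0.08],[[0,0,0.002],[0,0,0],0.0854]]'

```text
time_s: 23.5
position: [0.5685, 0.3325, 0.0096]
tool_rot: [-2.39, -2.039, 0.001]
force: [0.2, 0.8, 0.1]
grip_width: 0.999
```

arm_command --targets '[[[0,0,0.01],[0,0,0],0.0854],[[0,0,0.02],[0,0,0],0.0854],[[0,0,0.04],[0,0,0],0.0854],[[0,0,0.05],[0,0,0],0.0854],[[0,0,0.05],[0,0,0],0.0854]]'

```text
time_s: 24.0
position: [0.5683, 0.3324, 0.1821]
tool_rot: [-2.39, -2.039, 0.001]
force: [0.6, 1.6, -0.7]
grip_width: 1.002
```

Run:
```python
from h import *
s=sense();p=camera("wrist");save(p,"w7.png");print(s["position"],partfit(p,s,(569,333),45,24))
```

```text
[0.5682608  0.33243604 0.1821048 ] ('c', array([570.2, 332. ]), 'R', 24.1, 'z', np.float64(45.2), 'tilt_deg', np.float64(0.8))
```

View pics/w7.png

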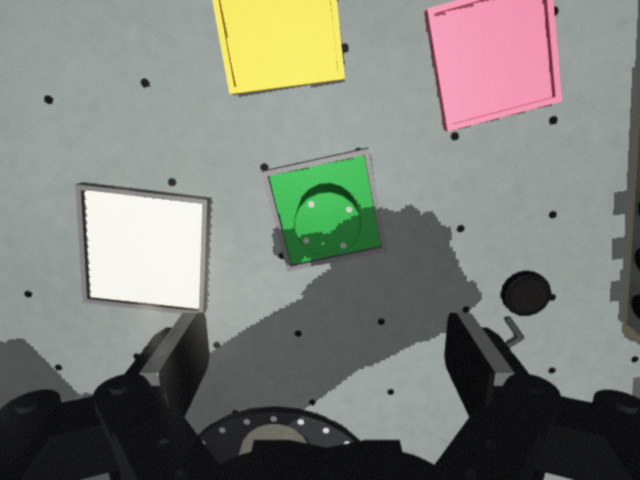

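Green is centred. Next is the white insulator: move above A and look again.

arm_command --targets '[[[-0.0145,-0.0375,0],[0,0,0],0.0854],[[-0.0145,-0.0375,0],[0,0,0],0.0854],[[-0.0145,-0.0375,0],[0,0,0],0.0854],[[-0.0145,-0.0375,0],[0,0,0],0.0854],[[-0.0145,-0.0375,0],[0,0,0],0.0854]]'

```text
time_s: 24.55
position: [0.4956, 0.1439, 0.1806]
tool_rot: [2.389, 2.039, 0.002]
force: [0.8, -0.2, 1.1]
grip_width: 1.002
```

arm_command --targets '[[[-0.0135,-0.0375,0],[0,0,0],0.0854],[[0,0,0],[0,0,0],0.0854],[[0,0,0],[0,0,0],0.0854],[[0,0,0],[0,0,0],0.0854]]'

```text
time_s: 24.95
position: [0.4835, 0.1083, 0.1804]
tool_rot: [2.389, 2.039, 0.002]
force: [0.3, 0.1, -0.1]
grip_width: 1.001
```

Run:
```python
from h import *
s=sense();p=camera("wrist");save(p,"w8.png");print(s["position"],partfit(p,s,(483,108),50,33),partfit(p,s,(464,-10),50,33))
p=camera("top");print(partfit(p,None,(483,108),50,33),partfit(p,None,(464,-10),50,33),partfit(p,None,(679,-20),45,14),partfit(p,None,(572,-365),45,24),partfit(p,None,(569,333),45,24))
```

```text
[0.48345129 0.10826034 0.18044773] ('c', array([483.6, 107.5]), 'R', 33.0, 'z', np.float64(50.2), 'tilt_deg', np.float64(0.5)) ('c', array([464.2, -10.2]), 'R', 33.3, 'z', np.float64(50.2), 'tilt_deg', np.float64(1.3))
None ('c', array([463.2, -10.7]), 'R', 32.7, 'z', np.float64(49.7), 'tilt_deg', np.float64(0.3)) ('c', array([678.7, -19.6]), 'R', 14.2, 'z', np.float64(44.3), 'tilt_deg', np.float64(2.0)) ('c', array([ 571.4, -364.2]), 'R', 25.0, 'z', np.float64(44.5), 'tilt_deg', np.float64(0.8)) ('c', array([570. , 331.2]), 'R', 24.2, 'z', np.float64(44.2), 'tilt_deg', np.float64(0.6))
```

View pics/w8.png

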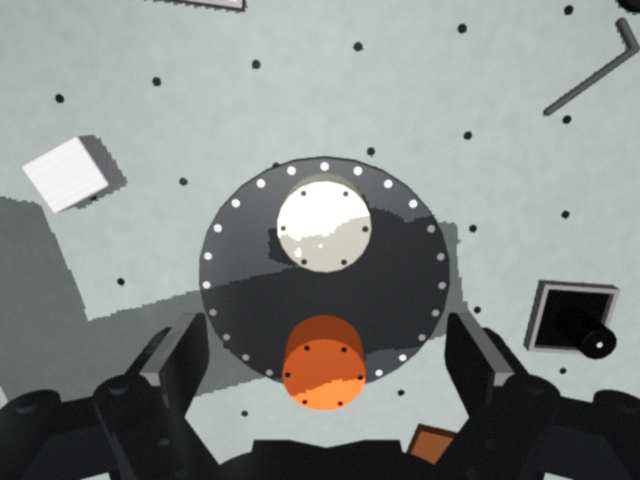

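White insulator at (227,323), orange collar at (373,324), both undisturbed. Descending on white.

arm_command --targets '[[[-0.001,-0.001,-0.03],[0,0,0],0.0854],[[0,0,-0.035],[0,0,0],0.0854],[[0,0,-0.03],[0,0,0],0.0854],[[0,0,0],[0,0,0],0.0854],[[0,0,0],[0,0,0],0.0854]]'

```text
time_s: 25.55
position: [0.4815, 0.1073, 0.0849]
tool_rot: [-2.388, -2.04, 0.002]
force: [-0.5, 0.6, 0.5]
grip_width: 0.998
```

arm_command --targets '[[[0,0,0],[0,0,0],0.0854]]'

```text
time_s: 25.65
position: [0.4831, 0.1072, 0.0863]
tool_rot: [2.388, 2.039, 0.003]
force: [0.1, -0.3, 0.2]
grip_width: 1.002
```

arm_command --targets '[[[0,0,-0.03],[0,0,0],0.0854],[[0,0,-0.025],[0,0,0],0.0854],[[0,0,-0.013],[0,0,0],0.0854],[[0,0,-0.005],[0,0,0],0.08],[[0,0,0],[0,0,0],0.076]]' --grip_force 50

```text
time_s: 26.15
position: [0.4825, 0.1068, 0.0126]
tool_rot: [2.39, 2.038, 0.001]
force: [-0.9, -0.1, 0.6]
grip_width: 0.889
```

arm_command --targets '[[[0,0,0],[0,0,0],0.074],[[0,0,0],[0,0,0],0.074],[[0,0,0],[0,0,0],0.074]]'

```text
time_s: 26.45
position: [0.4824, 0.1067, 0.0127]
tool_rot: [2.39, 2.038, 0.002]
force: [0.4, 0.5, 0.2]
grip_width: 0.864
```

arm_command --targets '[[[0.0003,0.0005,-0.001],[0,0,0],0.072],[[0,0,0],[0,0,0],0.069],[[0,0,0],[0,0,0],0.066],[[0,0,0],[0,0,0],0.06],[[0,0,0],[0,0,0],0.058]]'

```text
time_s: 26.95
position: [0.4817, 0.1072, 0.0113]
tool_rot: [-2.39, -2.039, 0.0]
force: [-2.2, 0.7, 6.2]
grip_width: 0.763
```

arm_command --targets '[[[0,0,0],[0,0,0],0.058],[[0,0,0],[0,0,0],0.058],[[0,0,0.005],[0,0,0],0.058],[[0,0,0.01],[0,0,0],0.058],[[0,0,0.02],[0,0,0],0.058]]'

```text
time_s: 27.45
position: [0.4805, 0.107, 0.0454]
tool_rot: [-2.389, -2.037, 0.004]
force: [-0.8, 0.1, -3.0]
grip_width: 0.761
```

arm_command --targets '[[[0,0,0.03],[0,0,0],0.058],[[0,0,0.03],[0,0,0],0.058],[[-0.005,0.016,0.02],[0,0,0],0.058],[[-0.011,0.036,0.01],[0,0,0],0.058],[[-0.011,0.036,0],[0,0,0],0.058]]'

```text
time_s: 27.95
position: [0.4561, 0.196, 0.1383]
tool_rot: [2.391, 2.035, 0.006]
force: [0.1, 0.7, -2.7]
grip_width: 0.762
```

arm_command --targets '[[[-0.011,0.036,0],[0,0,0],0.058],[[-0.011,0.036,0],[0,0,0],0.058],[[-0.011,0.036,0],[0,0,0],0.058],[[-0.007,0.02,0],[0,0,0],0.058],[[0,0,0],[0,0,0],0.058]]'

```text
time_s: 28.45
position: [0.4137, 0.3256, 0.1363]
tool_rot: [-2.385, -2.043, -0.001]
force: [0.1, -0.3, -3.2]
grip_width: 0.757
```

arm_command --targets '[[[0,0,0],[0,0,0],0.058],[[0,0,0],[0,0,0],0.058],[[0,0,0],[0,0,0],0.058]]'

```text
time_s: 28.75
position: [0.4153, 0.3223, 0.136]
tool_rot: [2.392, 2.037, -0.0]
force: [-0.2, -0.3, -2.8]
grip_width: 0.76
```

Run:
```python
from h import *
s=sense();p=camera("wrist");save(p,"w9.png");print(s["position"],s["joints"],s["force"]);print(trayfit(p,"white",s))
```

```text
[0.41527369 0.32227263 0.1359876 ] [ 5.19597177e-01  3.67552747e-01 -3.95940598e-01  8.07485232e-01
 -1.88447034e-04  2.25036216e+00] [-0.22949918 -0.30306721 -2.77480774]
(array([402.4, 359.7]), array([406.1, 349.5]), array([157.2, 104.9]), 13.8)
```

View pics/w9.png

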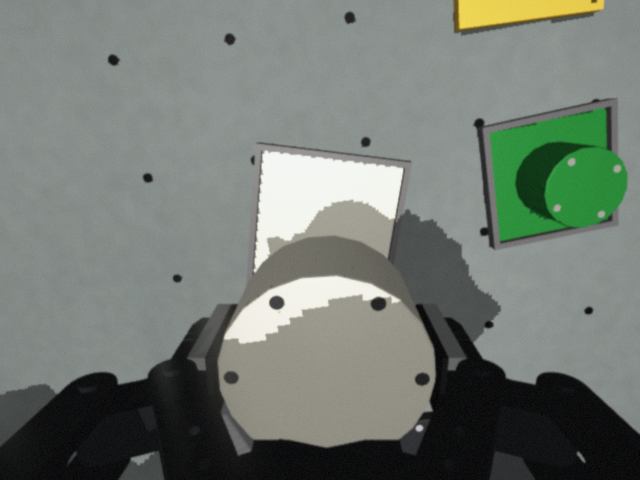

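Run:
```python
from h import *
s=sense();p=camera("wrist")
X=rayz(p,[(258,143),(411,161)],.010,s)*1000;d=X[1]-X[0];L=np.linalg.norm(d);d/=L;n=np.array([d[1],-d[0]])
print(X,L,X.mean(0)+51*n,X.mean(0)-51*n)
X=rayz(p,[(262,151),(406,168)],.005,s)*1000;print(X,np.linalg.norm(X[1]-X[0]),X.mean(0)+47*n)
```

```text
[[382.65096086 385.38420068]
 [478.56476407 358.29129522]] 99.66686095765382 [416.74429573 322.75820519] [444.4714292  420.91729071]
[[383.31346422 379.71435123]
 [475.74413617 353.5031128 ]] 96.075273281234 [416.75257202 321.37856516]
```

arm_command --targets '[[[0,0,-0.03],[0,0,0],0.058],[[0,0,-0.035],[0,0,0],0.058],[[0,0,-0.03],[0,0,0],0.058],[[0,0,-0.015],[0,0,0],0.058],[[0,0,0],[0,0,0],0.058]]'

```text
time_s: 29.35
position: [0.4134, 0.3216, 0.0237]
tool_rot: [-2.391, -2.037, 0.007]
force: [-0.1, -0.9, -1.6]
grip_width: 0.759
```

arm_command --targets '[[[0,0,0],[0,0,0],0.058],[[0,0,0],[0,0,0],0.058],[[0,0,0],[0,0,0],0.058]]'

```text
time_s: 29.65
position: [0.4161, 0.3237, 0.0272]
tool_rot: [2.39, 2.038, 0.004]
force: [-0.1, -0.4, -3.5]
grip_width: 0.761
```

arm_command --targets '[[[-0.0005,-0.0005,-0.008],[0,0,0],0.058],[[0,0,-0.006],[0,0,0],0.058],[[0,0,-0.004],[0,0,0],0.058],[[0,0,0],[0,0,0],0.058],[[0,0,0],[0,0,0],0.058]]'

```text
time_s: 30.15
position: [0.4143, 0.3226, 0.0076]
tool_rot: [-2.39, -2.039, 0.001]
force: [0.3, -0.8, -3.2]
grip_width: 0.76
```

arm_command --targets '[[[0.0005,0,-0.001],[0,0,0],0.058],[[0,0,0],[0,0,0],0.058]]'

```text
time_s: 30.35
position: [0.4152, 0.3228, 0.007]
tool_rot: [2.39, 2.039, 0.001]
force: [0.3, 0.9, -3.2]
grip_width: 0.762
```

arm_command --targets '[[[0,0,-0.0008],[0,0,0],0.058],[[0,0,0],[0,0,0],0.058]]'

```text
time_s: 30.55
position: [0.4152, 0.3228, 0.0063]
tool_rot: [2.39, 2.039, 0.001]
force: [-0.4, 0.5, -1.7]
grip_width: 0.758
```

arm_command --targets '[[[0,0,-0.0006],[0,0,0],0.058],[[0,0,0],[0,0,0],0.058]]'

```text
time_s: 30.75
position: [0.4152, 0.3228, 0.0063]
tool_rot: [2.39, 2.039, 0.001]
force: [-1.1, -1.5, 5.8]
grip_width: 0.759
```

Contact. Releasing.

arm_command --targets '[[[0,0,0],[0,0,0],0.066],[[0,0,0],[0,0,0],0.072],[[0,0,0],[0,0,0],0.0854],[[0,0,0],[0,0,0],0.0854],[[0,0,0.002],[0,0,0],0.0854]]'

```text
time_s: 31.25
position: [0.4148, 0.3226, 0.0073]
tool_rot: [-2.39, -2.039, 0.001]
force: [-0.4, 0.7, 0.3]
grip_width: 0.997
```

arm_command --targets '[[[0,0,0.01],[0,0,0],0.0854],[[0,0,0.02],[0,0,0],0.0854],[[0,0,0.04],[0,0,0],0.0854],[[0,0,0.05],[0,0,0],0.0854],[[0,0,0.05],[0,0,0],0.0854]]'

```text
time_s: 31.75
position: [0.4144, 0.3224, 0.1797]
tool_rot: [-2.39, -2.039, 0.001]
force: [1.0, 0.2, 0.2]
grip_width: 0.998
```

Run:
```python
from h import *
s=sense();p=camera("wrist");save(p,"w10.png");print(s["position"],partfit(p,s,(415,323),45,33))
```

```text
[0.41438599 0.32236214 0.17972606] ('c', array([416.9, 323.3]), 'R', 33.1, 'z', np.float64(45.2), 'tilt_deg', np.float64(0.3))
```

View pics/w10.png

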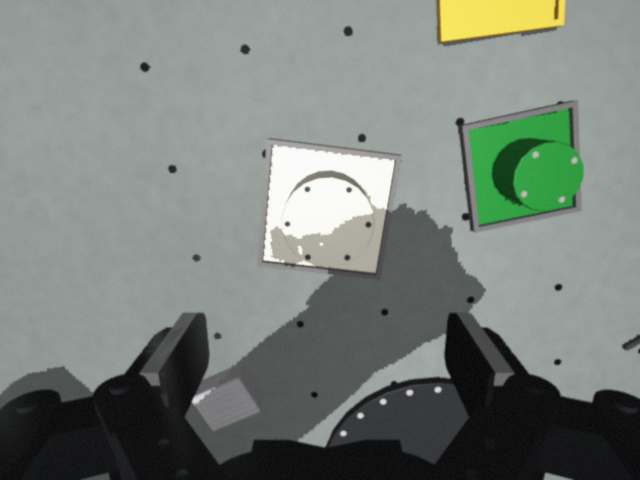

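White is centred. Now the orange collar at B.

arm_command --targets '[[[0.0055,-0.037,0],[0,0,0],0.0854],[[0.0055,-0.037,0],[0,0,0],0.0854],[[0.0055,-0.037,0],[0,0,0],0.0854],[[0.0055,-0.037,0],[0,0,0],0.0854],[[0.0055,-0.037,0],[0,0,0],0.0854]]'

```text
time_s: 32.3
position: [0.4425, 0.1363, 0.1783]
tool_rot: [2.389, 2.039, 0.002]
force: [0.9, -0.2, 0.5]
grip_width: 1.004
```

arm_command --targets '[[[0.0055,-0.037,0],[0,0,0],0.0854],[[0.0055,-0.037,0],[0,0,0],0.0854],[[0.0055,-0.037,0],[0,0,0],0.0854],[[0.0045,-0.037,-0.03],[0,0,0],0.0854],[[0,0,-0.03],[0,0,0],0.0854]]'

```text
time_s: 32.8
position: [0.4659, -0.0144, 0.1186]
tool_rot: [2.392, 2.028, 0.004]
force: [-0.2, 1.0, 0.1]
grip_width: 0.997
```

arm_command --targets '[[[0,0,-0.025],[0,0,0],0.0854],[[0,0,0],[0,0,0],0.0854],[[0,0,0],[0,0,0],0.0854],[[0,0,0],[0,0,0],0.0854]]'

```text
time_s: 33.2
position: [0.4646, -0.0103, 0.094]
tool_rot: [2.388, 2.038, 0.002]
force: [-0.4, -0.4, 0.5]
grip_width: 1.003
```

arm_command --targets '[[[-0.001,0,-0.03],[0,0,0],0.0854],[[0,0,-0.03],[0,0,0],0.0854],[[0,0,-0.015],[0,0,0],0.0854],[[0,0,-0.006],[0,0,0],0.08],[[0,0,0],[0,0,0],0.076]]'

```text
time_s: 33.7
position: [0.463, -0.0102, 0.012]
tool_rot: [2.389, 2.039, 0.001]
force: [-0.0, -0.2, -0.1]
grip_width: 0.893
```

arm_command --targets '[[[0,0,0],[0,0,0],0.074],[[0,0,0],[0,0,0],0.074],[[0,0,0],[0,0,0],0.074]]'

```text
time_s: 34.0
position: [0.4633, -0.0104, 0.0124]
tool_rot: [2.389, 2.038, 0.002]
force: [0.8, 0.2, -1.1]
grip_width: 0.865
```

arm_command --targets '[[[0,0,-0.0008],[0,0,0],0.072],[[0,0,0],[0,0,0],0.069],[[0,0,0],[0,0,0],0.066],[[0,0,0],[0,0,0],0.06],[[0,0,0],[0,0,0],0.058]]'

```text
time_s: 34.5
position: [0.4625, -0.0104, 0.0111]
tool_rot: [2.39, 2.039, 0.0]
force: [-1.3, 0.5, 6.6]
grip_width: 0.761
```

arm_command --targets '[[[0,0,0],[0,0,0],0.058],[[0,0,0],[0,0,0],0.058],[[0,0,0.005],[0,0,0],0.058],[[0,0,0.01],[0,0,0],0.058],[[0,0,0.02],[0,0,0],0.058]]'

```text
time_s: 35.0
position: [0.4607, -0.0101, 0.0452]
tool_rot: [-2.388, -2.037, 0.004]
force: [0.2, -0.7, -3.8]
grip_width: 0.761
```

arm_command --targets '[[[0,0,0.03],[0,0,0],0.058],[[0,0,0.03],[0,0,0],0.058],[[-0.004,-0.019,0.02],[0,0,0],0.058],[[-0.007,-0.036,0.01],[0,0,0],0.058],[[-0.007,-0.036,0],[0,0,0],0.058]]'

```text
time_s: 35.5
position: [0.4452, -0.1022, 0.1379]
tool_rot: [2.386, 2.039, 0.002]
force: [0.5, -0.5, -4.3]
grip_width: 0.761
```

arm_command --targets '[[[-0.007,-0.036,0],[0,0,0],0.058],[[-0.007,-0.036,0],[0,0,0],0.058],[[-0.007,-0.036,0],[0,0,0],0.058],[[-0.007,-0.036,0],[0,0,0],0.058],[[-0.007,-0.036,0],[0,0,0],0.058]]'

```text
time_s: 36.0
position: [0.4086, -0.2824, 0.136]
tool_rot: [-2.39, -2.038, -0.0]
force: [1.3, 0.4, -4.2]
grip_width: 0.763
```

arm_command --targets '[[[-0.005,-0.026,0],[0,0,0],0.058],[[0,0,0],[0,0,0],0.058],[[0,0,0],[0,0,0],0.058],[[0,0,0],[0,0,0],0.058],[[0,0,0],[0,0,0],0.058]]'

```text
time_s: 36.5
position: [0.4044, -0.3061, 0.1357]
tool_rot: [-2.388, -2.04, -0.0]
force: [0.4, -0.7, -5.2]
grip_width: 0.759
```

Run:
```python
from h import *
s=sense();p=camera("wrist");save(p,"w11.png");print(s["position"],s["joints"],s["force"])
```

```text
[ 0.40443008 -0.30607101  0.13566241] [-7.93571078e-01  3.37438630e-01 -4.43030895e-01  7.91160585e-01
  1.78108896e-04  9.34250123e-01] [ 0.44437755 -0.73447635 -5.15451689]
```

View pics/w11.png

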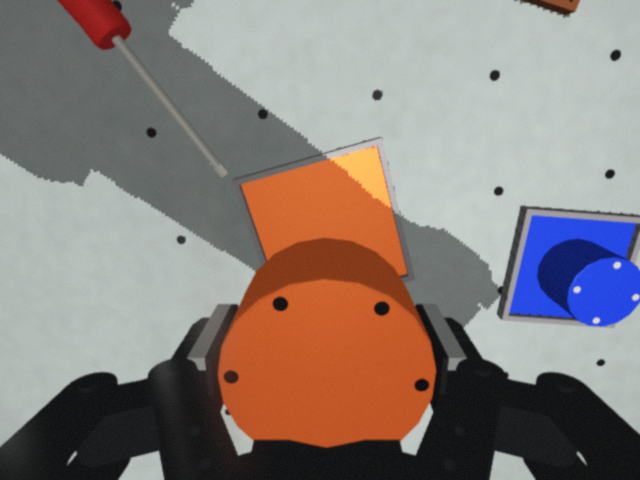

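Run:
```python
from h import *
s=sense();p=camera("wrist")
X=rayz(p,[(236,180),(381,138)],.010,s)*1000;d=X[1]-X[0];L=np.linalg.norm(d);d/=L;n=np.array([d[1],-d[0]])
print(X,L,X.mean(0)+51*n); print(s["position"], rayz(p,[(224,174)],.01,s))
X=rayz(p,[(242,185),(377,146)],.005,s)*1000;print(X,np.linalg.norm(X[1]-X[0]),X.mean(0)+47*n)
```

```text
[[ 352.48742955 -264.19160407]
 [ 450.07438173 -252.40909572]] 98.29568016475278 [ 407.39417455 -308.93263153]
[ 0.4045757  -0.30620587  0.13571683] [[ 0.34558181 -0.25910094]]
[[ 354.51263668 -268.7371104 ]
 [ 447.4849156  -257.45553555]] 93.6542501895345 [ 406.63257298 -309.75744526]
```

arm_command --targets '[[[0.0005,-0.0027,-0.03],[0,0,0],0.058],[[0,0,-0.035],[0,0,0],0.058],[[0,0,-0.03],[0,0,0],0.058],[[0,0,-0.013],[0,0,0],0.058],[[0,0,0],[0,0,0],0.058]]'

```text
time_s: 37.1
position: [0.4038, -0.3081, 0.0258]
tool_rot: [-2.386, -2.037, 0.0]
force: [-0.5, -0.8, -4.4]
grip_width: 0.764
```

arm_command --targets '[[[0,0,0],[0,0,0],0.058],[[0,0,0],[0,0,0],0.058],[[0,0,0],[0,0,0],0.058]]'

```text
time_s: 37.4
position: [0.4058, -0.3107, 0.0289]
tool_rot: [2.388, 2.037, 0.0]
force: [0.4, 0.4, -3.7]
grip_width: 0.756
```

arm_command --targets '[[[0,0.001,-0.008],[0,0,0],0.058],[[0,0,-0.007],[0,0,0],0.058],[[0,0,-0.005],[0,0,0],0.058],[[0,0,0],[0,0,0],0.058],[[0,0,0],[0,0,0],0.058]]'

```text
time_s: 37.9
position: [0.4048, -0.3088, 0.0073]
tool_rot: [-2.39, -2.038, 0.0]
force: [-0.1, -0.3, -5.0]
grip_width: 0.762
```

arm_command --targets '[[[0,0,0],[0,0,0],0.058]]'

```text
time_s: 38.0
position: [0.405, -0.3091, 0.0077]
tool_rot: [2.39, 2.039, 0.0]
force: [0.5, -0.2, -3.9]
grip_width: 0.759
```

arm_command --targets '[[[0,0,-0.001],[0,0,0],0.058],[[0,0,0],[0,0,0],0.058]]'

```text
time_s: 38.2
position: [0.405, -0.3091, 0.0067]
tool_rot: [2.39, 2.039, 0.0]
force: [-0.1, -0.4, -4.4]
grip_width: 0.761
```

arm_command --targets '[[[0,0,-0.0006],[0,0,0],0.058],[[0,0,0],[0,0,0],0.058]]'

```text
time_s: 38.4
position: [0.405, -0.3091, 0.0062]
tool_rot: [2.39, 2.039, 0.0]
force: [-0.4, 0.6, -3.9]
grip_width: 0.757
```

arm_command --targets '[[[0,0,-0.0006],[0,0,0],0.058],[[0,0,0],[0,0,0],0.058]]'

```text
time_s: 38.6
position: [0.405, -0.3091, 0.0061]
tool_rot: [2.39, 2.038, -0.0]
force: [-1.9, 2.0, 4.4]
grip_width: 0.759
```

arm_command --targets '[[[0,0,0],[0,0,0],0.066],[[0,0,0],[0,0,0],0.072],[[0,0,0],[0,0,0],0.0854],[[0,0,0],[0,0,0],0.0854],[[0,0,0.002],[0,0,0],0.0854]]'

```text
time_s: 39.1
position: [0.4049, -0.309, 0.0074]
tool_rot: [-2.39, -2.038, 0.0]
force: [0.5, -1.4, 0.1]
grip_width: 1.0
```

arm_command --targets '[[[0,0,0.01],[0,0,0],0.0854],[[0,0,0.02],[0,0,0],0.0854],[[0,0,0.04],[0,0,0],0.0854],[[0,0,0.05],[0,0,0],0.0854],[[0,0,0.05],[0,0,0],0.0854]]'

```text
time_s: 39.6
position: [0.4045, -0.3086, 0.1798]
tool_rot: [-2.39, -2.038, 0.0]
force: [0.5, -0.8, -0.8]
grip_width: 0.998
```

arm_command --targets '[[[0,0,0.03],[0,0,0],0.0854],[[0,0,0],[0,0,0],0.0854],[[0,0,0],[0,0,0],0.0854]]'

```text
time_s: 39.9
position: [0.4052, -0.3093, 0.2086]
tool_rot: [2.388, 2.037, 0.0]
force: [-0.1, 0.4, 0.1]
grip_width: 0.996
```

Run:
```python
from h import *
s=sense();p=camera("wrist");save(p,"w12.png");print(s["time_s"],s["position"],s["force"],partfit(p,s,(405,-309),45,33))
q=camera("scene");save(q,"scene9.png")
for q in (q,camera("top")):
  for n,c,r in(("white",(415,323),33),("orange",(405,-309),33),("blue",(571.5,-364.5),24),("green",(568.6,332.8),24),("black",(678,-19.6),14)): print(n,partfit(q,None,c,45,r,6))
```

```text
39.9 [ 0.40523539 -0.30929407  0.20860017] [-0.14709812  0.36650883  0.09176131] ('c', array([ 406.6, -309.6]), 'R', 33.0, 'z', np.float64(45.2), 'tilt_deg', np.float64(0.4))
white ('c', array([415.8, 323.3]), 'R', 34.4, 'z', np.float64(45.7), 'tilt_deg', np.float64(1.2))
orange ('c', array([ 406.9, -309.8]), 'R', 35.1, 'z', np.float64(45.0), 'tilt_deg', np.float64(0.9))
blue ('c', array([ 571.5, -362.1]), 'R', 25.8, 'z', np.float64(45.1), 'tilt_deg', np.float64(1.4))
green ('c', array([569.3, 332.4]), 'R', 24.5, 'z', np.float64(45.8), 'tilt_deg', np.float64(1.6))
black ('c', array([679.1, -18.4]), 'R', 14.9, 'z', np.float64(45.1), 'tilt_deg', np.float64(3.7))
white ('c', array([416.4, 323.3]), 'R', 33.4, 'z', np.float64(44.4), 'tilt_deg', np.float64(0.3))
orange ('c', array([ 405.5, -308.8]), 'R', 33.5, 'z', np.float64(44.7), 'tilt_deg', np.float64(0.5))
blue ('c', array([ 572. , -363.9]), 'R', 24.7, 'z', np.float64(44.7), 'tilt_deg', np.float64(1.6))
green ('c', array([569.6, 331.3]), 'R', 24.3, 'z', np.float64(44.4), 'tilt_deg', np.float64(0.5))
black ('c', array([678.3, -20. ]), 'R', 14.0, 'z', np.float64(44.2), 'tilt_deg', np.float64(4.0))
```

View pics/w12.png

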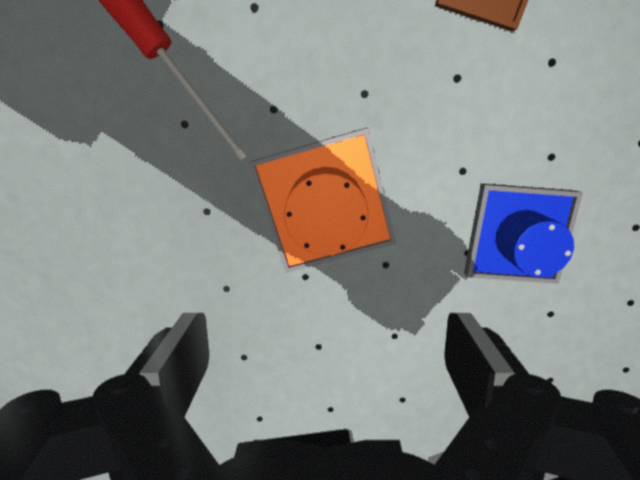

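View pics/scene9.png

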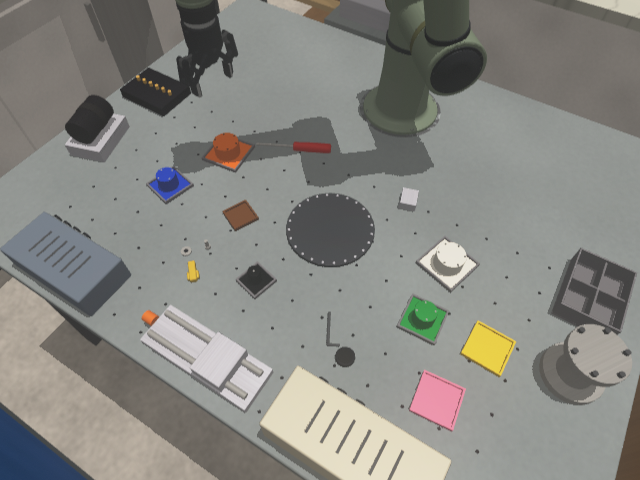

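All five stand in their own trays and the platter is empty: orange (150,228), blue (182,170), black (278,257), white (260,448), green (316,424). Handing in.

Run:
```python
from h import *
print(close_job(),sense()["time_s"])
```

```text
the job is handed in; nothing more can be done
the job is handed in; nothing more can be done
```

I unstacked the five parts in the order black, blue, green, white, orange. Each was set into its own colour tray and released only once the wrist force showed it touching the floor. I handed the job in at about 40 s, with the gripper open and clear of everything.

**Last checks:** in the final pictures every part's top is at 44–46 mm, against the 45 mm expected. Their centres lie within about 3 mm of the tray centres, mostly 1–2 mm. The platter is empty, and the pink, yellow and brown look-alikes were not used.

**Disagreements:**
- **Between cameras:** the cameras differ from one another by 1–2 mm, which is within the stated calibration.
- **Black cap:** the plane fit on its small top read 2–4° of tilt. I took this as depth noise, since its height is right and a flat-bottomed cylinder could not stay tilted, but I did not confirm it separately.

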